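# Sweep the loose purple caps into the open-fronted tray

### The arm

A 6-joint arm with a two-finger parallel gripper is mounted at the origin on the work surface. World frame = base frame: x ahead of the robot, y to its left, z up, the work surface at z = 0. Lengths are in m, angles in rad, forces in N, time in s.
With the tool pointing down it reaches from about 0.4 to 0.925 m from the base axis. Payload 12.5 kg.
Tool frame: the origin (TCP) lies on the centre line of the jaws, within the pads' length; the fingertips stand 17 mm ahead of it and the grasp point (between the pads) lies 2 mm behind it; z points along the fingers, y is the direction in which the jaws open and shut (so a half turn about z gives the same grasp; the last joint's range is limited). The gripper opens to 95 mm and grips with 3 to 60 N. Pads are 20 mm wide; open, the fingers measure 119 mm over their backs; the gripper's body (75 mm by 180 mm) begins 59 mm behind the grasp point.
Start: joints at [-0.106, 0.491, 1.559, -0, 1.092, -0.106], TCP at [0.625, 0, 0.232] pointing down, gripper open.
Joint ranges: [-3.1, 3.1], [-0.84, 2.19], [0.05, 2.79], [-1.13, 4.28], [0.06, 2.93], [-2.69, 2.69]. Speed limits (rad/s): [2.22, 2.22, 2.79, 3.14, 3.14, 3.14].

### API

Orientations are given as a 3x3 rotation matrix whose columns are the frame's x, y, z axes.
In Python, from cell import sensors, optics, workorder gives the robot as it stands.
- The arm moves only by the shell command python3 -m handwheel 'ROWS' [FORCE]. ROWS is JSON, a list of rows, each an object of numbers: "ax", "ay", "az": the turn, a rotation vector about the tool's x, y, z in degrees; "tx", "ty", "tz": the shift along the tool's x, y, z in m; "hand": the finger opening in m, from 0 to 0.0951. In form: [{"ax": .., "ay": .., "az": .., "tx": .., "ty": .., "tz": .., "hand": ..}, ...]. A call has 1 to 8 rows; each row is the pose to reach, as a shift and turn from the pose measured when the call began, along the tool's axes at that moment; what a row does not reach only later rows make up. A row lasts 1/10 s, in which the tool goes at most 50 mm and 8.59 degrees, less where a joint would pass 70% of its speed; a pose out of reach is approached as far as the arm can. A call with a gripper value outside its range is refused whole. The fingers move at their own pace and stop on an object; FORCE is the grip in N (left out, the last holds). Time passes only in rows, so rows that repeat a pose let the fingers close. It gives the time, the measured TCP pose, the force and the opening at its end, in the units of the state.
- sensors.state(): the state, without advancing time (a new reading comes with each control period).
- optics.get_image(name): name is "scene" or "side" or "wrist"; returns a dict with "frame" (480x640x3 uint8, blue, green, red), "fx", "fy", "cx", "cy" (pixels), "view" (4x4, takes a point from world to camera coordinates). Camera axes: x right, y down, z forward; pixel columns grow to the right and rows downward; lengths in m; the calibration is good to about 2 mm. The wrist camera is an equidistant fisheye: a pixel r from the principal point sees the ray r / f radians off the axis. A picture is of the moment at which its call begins. There is no depth.
- workorder.close_job(): hands the job in, once; it reports no verdict.
The state is a dict: "t": time; "joint_pos": joint angles; "joint_velocities": joint speeds; "effort": joint torques, N m; "position": TCP position; "tcp_rot": TCP orientation; "contact_force": force on the tool from outside, world axes, zero at the start; "wrist_torque": the same for the moment, N m; "width": finger opening in m.
Only numpy, scipy, OpenCV 4.12 (cv2) and the standard library are available. Lean on these libraries where they do the work, as an engineer would, in place of code of your own. Each camera call takes 0.05 s, during which the arm holds its last target. There are 200 camera calls.

### The job

Clear up the loose purple screw caps on the classroom table: with your fingertips, gently push all three along the table into the open front of the aluminium tray until each lies fully inside it. Do not pinch them, pick them up or lift them, and leave the glass vials and everything else standing or lying where they are.

Things in the scene. Friction and masses are not known exactly. Their poses are not given: they have to be found in the camera images.
- cap_a: purple screw cap, a flat disc 36 mm in diameter and 16 mm tall, about 25 g, lying on the table; origin at the centre of its underside, z up. It slides easily when pushed
- cap_b: purple screw cap, a flat disc 36 mm in diameter and 16 mm tall, about 25 g, lying on the table; origin at the centre of its underside, z up. It slides easily when pushed
- cap_c: purple screw cap, a flat disc 36 mm in diameter and 16 mm tall, about 25 g, lying on the table; origin at the centre of its underside, z up. It slides easily when pushed
- tray: aluminium tray fixed to the table, open at the front (its -x side, towards the robot; turned at most about 17 degrees). The inside is 120 mm deep (x) and 240 mm wide (y), with a blue floor level with the table, so there is no lip at the mouth; walls 5 mm thick and 25 mm high on the other three sides. Origin at the centre of the inside, at table height; the mouth's edge is at x = -60 mm, the back wall at x = +60 mm, the side walls at y = +-120 mm of its own frame
- vial_a: clear glass vial with a white cap and paper label, standing upright, 26 mm in diameter and 45 mm tall; origin at the centre of its underside. It stands in one uneven row with the purple caps, neighbours 80 mm or more apart, and is easily knocked over
- vial_b: clear glass vial with a white cap and paper label, standing upright, 26 mm in diameter and 45 mm tall; origin at the centre of its underside. It stands in one uneven row with the purple caps, neighbours 80 mm or more apart, and is easily knocked over
- beaker: clear plastic beaker, 72 mm wide at the rim, 60 mm tall, standing right of the tray; origin at the centre of its underside. To be left alone
- syringe: white plastic syringe, 145 mm long, lying left of the tray; origin under its barrel, on the table. To be left alone
- sprayer: small glass spray bottle with white pump, 38 mm wide, 113 mm tall, standing at the far left; origin at the centre of its underside. To be left alone
- juice: green and orange drink bottle, 60 mm wide, 170 mm tall, standing at the far right; origin at the centre of its underside. To be left alone

How it is judged:
At the end, for the whole second after the job is handed in: All three purple caps rest inside the tray, on its floor: each cap's centre at least 17 mm behind the mouth's edge (so the cap lies wholly inside, 1 mm allowed) and between the side and back walls (x of cap_a in the frame of tray between -0.043 and 0.06 m and x of cap_b in the frame of tray between -0.043 and 0.06 m and x of cap_c in the frame of tray between -0.043 and 0.06 m and y of cap_a in the frame of tray between -0.12 and 0.12 m and height (world z) of each of cap_a, cap_b, cap_c below 0.02 m and linear speed of each of cap_a, cap_b, cap_c below 0.01 m/s and y of cap_b in the frame of tray between -0.12 and 0.12 m and y of cap_c in the frame of tray between -0.12 and 0.12 m); the robot touches nothing.
It fails at once if a purple cap is lifted (underside centre more than 20 mm above the table) (height (world z) of any of cap_a, cap_b, cap_c above 0.02 m).
It fails at once if a purple cap is pinched or squeezed (more than 15 N from the fingers) (contact force between the fingers and cap_a above 15 N or contact force between the fingers and cap_b above 15 N or contact force between the fingers and cap_c above 15 N).
It fails at once if a vial, the beaker, the syringe or a bottle is shifted by more than 15 mm (distance of any of vial_a, vial_b, beaker, syringe, sprayer, juice from where it was at the start of the episode above 0.015 m).
It fails at once if a vial, the beaker or a bottle is tipped by more than 0.4 rad (angle between any of vial_a, vial_b, beaker, sprayer, juice's own z axis and vertical above 0.4 rad).
It also fails if it takes over 67 s, if anything falls off the work surface, if the arm or the gripper's body presses on something with over 40 N, if the wrist force passes 120 N, or if a joint passes its speed limit or range.

## Working session

There is one attempt and no reset: what is moved stays moved. The work goes in short steps, Python scripts to look and compute and a shell command to move; the robot and the scene stay as the last step left them, time stands still between calls to the robot, and variables do not carry over. Pictures are saved under pics/ and viewed, about 8 in all and at most 12, crops included, and the job is handed in when it is done.

```bash
mkdir -p pics; ls; python3 - <<'E'
from cell import sensors, optics
import cv2
s=sensors.state();print(s)
for n in("scene","side","wrist"):
    d=optics.get_image(n);cv2.imwrite(f"pics/{n}0.png",d["frame"]);print(n,d["fx"],d["fy"],d["cx"],d["cy"],d["view"])
E
```

```text
pics
{'t': 0.0, 'joint_pos': array([-1.05605546e-01,  4.91607987e-01,  1.55946678e+00, -5.42673287e-06,
        1.09171070e+00, -1.05593419e-01]), 'joint_velocities': array([-2.35636578e-04,  1.43159434e-04,  6.89875600e-04, -5.42278768e-05,
        2.43416867e-04,  1.32016771e-03]), 'effort': array([-9.52334158e-04, -6.12640929e+01, -2.58175153e+01,  6.92750537e-02,
        4.83079045e-02, -1.38641695e-05]), 'position': array([6.24765319e-01, 4.28985812e-05, 2.31025689e-01]), 'tcp_rot': array([[ 9.69453512e-06,  9.99999296e-01, -1.18666876e-03],
       [ 9.99999993e-01, -9.55102130e-06,  1.20944012e-04],
       [ 1.20932593e-04, -1.18666993e-03, -9.99999289e-01]]), 'contact_force': array([ 0.27538484, -0.49423865, -0.03499546]), 'wrist_torque': array([-0.0150689 ,  0.00394548, -0.02738189]), 'width': 0.0950348331115956}
scene 594.3768724578947 594.3768724578947 317.98831558877066 241.8131538274077 [[-0.56999753  0.82152203 -0.01429589  0.30882249]
 [ 0.50200322  0.33442599 -0.79759139 -0.22892666]
 [-0.65045798 -0.46180171 -0.60302869  1.72887328]
 [ 0.          0.          0.          1.        ]]
side 547.1780856988456 547.1780856988456 321.33987920754686 244.36138364478435 [[-0.86764581 -0.4968043  -0.01939687  0.48373835]
 [-0.2762267   0.51412116 -0.81202108  0.20354798]
 [ 0.41338791 -0.69918876 -0.58330569  1.14047444]
 [ 0.          0.          0.          1.        ]]
wrist 371.64829954431775 371.64829954431775 315.44287985039546 239.55715103063574 [[ 9.99999802e-01 -4.88737163e-05  6.27199371e-04 -6.26051441e-01]
 [-2.28321162e-04 -9.57194750e-01  2.89444570e-01 -3.33682908e-02]
 [ 5.86205713e-04 -2.89444656e-01 -9.57194571e-01  3.90840696e-01]
 [ 0.00000000e+00  0.00000000e+00  0.00000000e+00  1.00000000e+00]]
```

View pics/scene0.png

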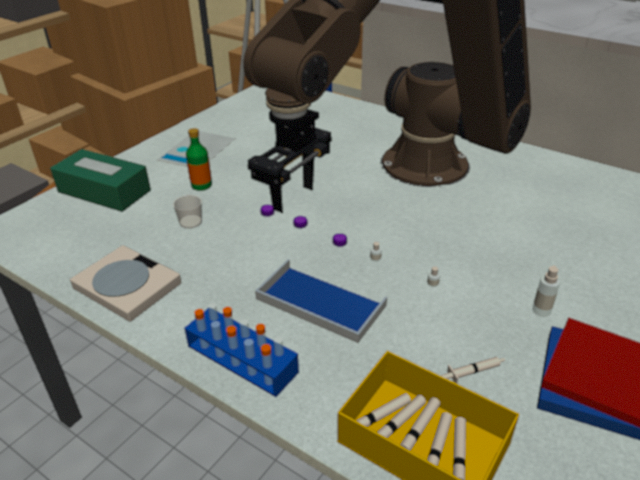

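View pics/wrist0.png

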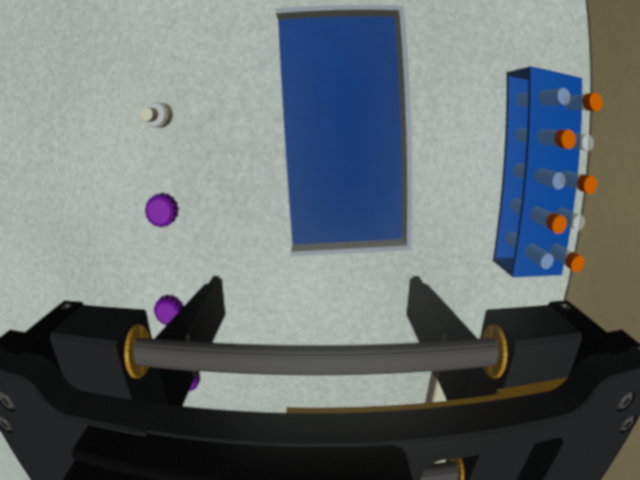

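The wrist view shows cap centres near (161,210), (169,309) and a third half hidden near (194,382). A vial is at about (155,115). The blue tray floor spans corners (278,15), (293,247), (405,241) and (398,12). In the scene view the caps are at (267,210), (300,221) and (340,239), and the vials at (376,251) and (434,277).

```bash
cat > h.py <<'E'
import numpy as np, cv2
from cell import optics, sensors
def world(d,px,z,fish):
    p=np.array([(px[0]-d["cx"])/d["fx"],(px[1]-d["cy"])/d["fy"]])
    if fish:
        r=np.hypot(*p); ray=np.r_[p/max(r,1e-9)*np.sin(r),np.cos(r)]
    else: ray=np.r_[p,1]
    R,t=d["view"][:3,:3],d["view"][:3,3]
    o=-R.T@t; v=R.T@ray
    return (o+v*(z-o[2])/v[2])[:2]
def caps(name,z=0.009,save=None):
    d=optics.get_image(name)
    if save: cv2.imwrite(save,d["frame"])
    hsv=cv2.cvtColor(d["frame"],cv2.COLOR_BGR2HSV)
    m=cv2.inRange(hsv,(130,90,40),(160,255,255))
    n,_,st,c=cv2.connectedComponentsWithStats(m)
    for i in range(1,n):
        if st[i,4]>25: print(name,st[i,4],c[i].round(1),world(d,c[i],z,name=="wrist").round(4))
    return d
E
python3 - <<'E'
from h import *
for n in("scene","side","wrist"):d=caps(n)
for p in((278,15),(293,247),(405,241),(398,12)):print("tray",world(d,p,0,1).round(4))
print("vial_top wrist",world(d,(150,115),.045,1))
d=optics.get_image("scene")
for p in((376,260),(434,284)):print("vial base",world(d,p,0.003,0).round(4))
for p in((376,245),(433.5,270)):print("vial top",world(d,p,0.045,0).round(4))
f=cv2.resize(d["frame"][180:350,220:480],None,fx=3,fy=3,interpolation=cv2.INTER_CUBIC);cv2.imwrite("pics/c1.png",f)
E
```

```text
scene 120 [267.2 209.6] [ 0.4525 -0.2212]
scene 122 [300.  221.5] [ 0.4484 -0.1194]
scene 136 [339.3 239.4] [0.4565 0.0032]
side 110 [396.6 228.3] [ 0.4511 -0.2236]
side 128 [382.6 248.3] [ 0.4461 -0.1222]
side 152 [358.4 274. ] [0.4533 0.0012]
wrist 794 [160.8 209.8] [0.457  0.0018]
wrist 563 [167. 309.] [ 0.448  -0.1195]
wrist 75 [193.8 382.9] [ 0.4652 -0.2306]
tray [0.5879 0.2053]
tray [ 0.6019 -0.0436]
tray [ 0.7251 -0.0368]
tray [0.7121 0.212 ]
vial_top wrist [0.46778312 0.10319503]
vial base [0.4693 0.1125]
vial base [0.4714 0.2601]
vial top [0.4686 0.11  ]
vial top [0.4767 0.2568]
```

View pics/c1.png

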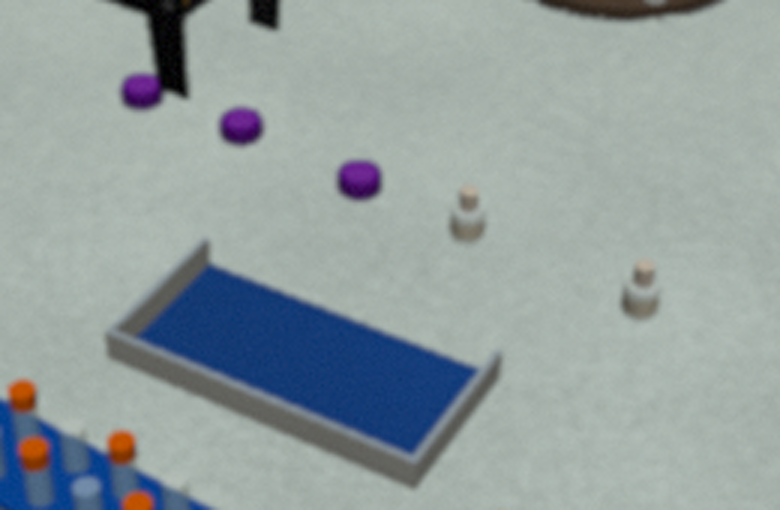

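Three cameras agree to about 3 mm: caps at (0.455, 0.002), (0.448, −0.121) and (0.452, −0.222), vials at (0.468, 0.108) and (0.474, 0.258). The tray mouth runs from (0.602, −0.037) to (0.588, 0.205), so the tray is turned about 3°.

I'll cradle each cap between the two fingertips, set about 24 mm apart, and push it in. I start with the cap at y = 0, heading 32.7°.

```bash
python3 -m handwheel '[{"az":8,"tx":-0.003,"ty":-0.03,"tz":0.02,"hand":0.024},{"az":16,"tx":-0.006,"ty":-0.06,"tz":0.04,"hand":0.024},{"az":24,"tx":-0.01,"ty":-0.09,"tz":0.06,"hand":0.024},{"az":32,"tx":-0.014,"ty":-0.12,"tz":0.08,"hand":0.024},{"az":40,"tx":-0.018,"ty":-0.16,"tz":0.10,"hand":0.024},{"az":48,"tx":-0.022,"ty":-0.19,"tz":0.12,"hand":0.024},{"az":56,"tx":-0.022,"ty":-0.208,"tz":0.13,"hand":0.024},{"az":57.3,"tx":-0.022,"ty":-0.208,"tz":0.13,"hand":0.024}]'
python3 -m handwheel '[{"az":0,"hand":0.024},{"az":0,"hand":0.024}]'
python3 -c "
from h import *
s=sensors.state();print(s['tcp_rot'].round(3))
d=caps('wrist',save='pics/w1.png')"
```

```text
[[-0.  1. -0.]
 [ 1.  0. -0.]
 [-0. -0. -1.]]
wrist 797 [160.7 209.7] [0.4569 0.0018]
wrist 560 [167. 309.] [ 0.448  -0.1196]
wrist 72 [193.8 382.9] [ 0.4652 -0.2308]invalid input at $[0]: expected keys ax, ay, az, tx, ty, tz, hand
invalid input at $[0]: expected keys ax, ay, az, tx, ty, tz, hand
```

View pics/w1.png

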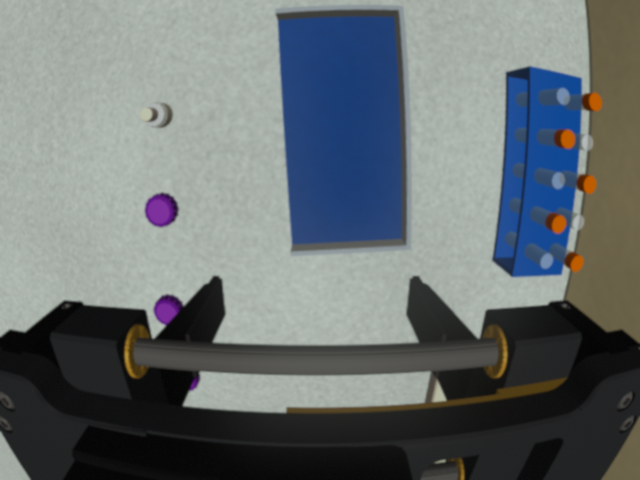

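The calls were refused because every row needs all seven keys, so nothing has moved and the picture is unchanged.

```bash
python3 -m handwheel '[{"ax":0,"ay":0,"az":8,"tx":-0.003,"ty":-0.03,"tz":0.02,"hand":0.024},{"ax":0,"ay":0,"az":16,"tx":-0.006,"ty":-0.06,"tz":0.04,"hand":0.024},{"ax":0,"ay":0,"az":24,"tx":-0.01,"ty":-0.09,"tz":0.06,"hand":0.024},{"ax":0,"ay":0,"az":32,"tx":-0.014,"ty":-0.12,"tz":0.08,"hand":0.024},{"ax":0,"ay":0,"az":40,"tx":-0.018,"ty":-0.16,"tz":0.10,"hand":0.024},{"ax":0,"ay":0,"az":48,"tx":-0.022,"ty":-0.19,"tz":0.12,"hand":0.024},{"ax":0,"ay":0,"az":56,"tx":-0.022,"ty":-0.208,"tz":0.13,"hand":0.024},{"ax":0,"ay":0,"az":57.3,"tx":-0.022,"ty":-0.208,"tz":0.13,"hand":0.024}]'
python3 -m handwheel '[{"ax":0,"ay":0,"az":0,"tx":0,"ty":0,"tz":0,"hand":0.024},{"ax":0,"ay":0,"az":0,"tx":0,"ty":0,"tz":0,"hand":0.024}]'
python3 -c "
from h import *
s=sensors.state();print(s['tcp_rot'].round(3))
d=caps('wrist',save='pics/w2.png')"
```

```text
t: 1.2
position: [0.4147, -0.0218, 0.1009]
tcp_rot: [[0.844, 0.537, -0.003], [0.537, -0.844, 0.001], [-0.002, -0.002, -1.0]]
contact_force: [0.0, 0.4, 0.2]
width: 0.0365
t: 1.4
position: [0.4159, -0.0219, 0.1013]
tcp_rot: [[0.842, 0.539, -0.002], [0.539, -0.842, 0.0], [-0.001, -0.001, -1.0]]
contact_force: [0.1, 0.1, -0.4]
width: 0.0255
[[ 0.842  0.539 -0.002]
 [ 0.539 -0.842  0.   ]
 [-0.001 -0.001 -1.   ]]
wrist 2229 [316.4 184.2] [0.4563 0.0016]
wrist 1592 [449.4 283.7] [ 0.4488 -0.1222]
wrist 565 [528.8 323.9] [ 0.4588 -0.2141]
```

View pics/w2.png

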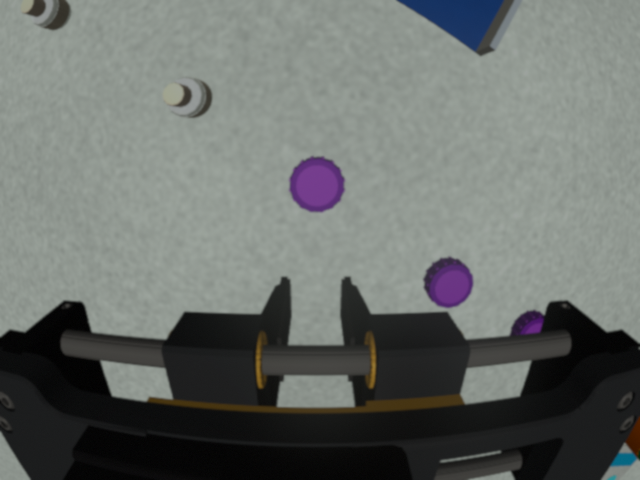

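The cap at (317,184) is centred between the fingertips at (285,280) and (347,280), and the vial at (185,95) is clear of the path. Next I descend and push.

```bash
python3 -m handwheel '[{"ax":0,"ay":0,"az":0,"tx":0,"ty":0,"tz":0.03,"hand":0.024},{"ax":0,"ay":0,"az":0,"tx":0,"ty":0,"tz":0.06,"hand":0.024},{"ax":0,"ay":0,"az":0,"tx":0,"ty":0,"tz":0.078,"hand":0.024},{"ax":0,"ay":0,"az":0,"tx":0.008,"ty":0,"tz":0.078,"hand":0.024},{"ax":0,"ay":0,"az":0,"tx":0.016,"ty":0,"tz":0.078,"hand":0.024},{"ax":0,"ay":0,"az":0,"tx":0.022,"ty":0,"tz":0.078,"hand":0.024},{"ax":0,"ay":0,"az":0,"tx":0.029,"ty":0,"tz":0.078,"hand":0.024},{"ax":0,"ay":0,"az":0,"tx":0.037,"ty":0,"tz":0.078,"hand":0.024}]'
python3 -m handwheel '[{"ax":0,"ay":0,"az":0,"tx":0.010,"ty":0,"tz":0,"hand":0.024},{"ax":0,"ay":0,"az":0,"tx":0.021,"ty":0,"tz":0,"hand":0.024},{"ax":0,"ay":0,"az":0,"tx":0.033,"ty":0,"tz":0,"hand":0.024},{"ax":0,"ay":0,"az":0,"tx":0.045,"ty":0,"tz":0,"hand":0.024},{"ax":0,"ay":0,"az":0,"tx":0.057,"ty":0,"tz":0,"hand":0.024},{"ax":0,"ay":0,"az":0,"tx":0.069,"ty":0,"tz":0,"hand":0.024},{"ax":0,"ay":0,"az":0,"tx":0.079,"ty":0,"tz":0,"hand":0.024},{"ax":0,"ay":0,"az":0,"tx":0.086,"ty":0,"tz":0,"hand":0.024}]'
python3 -c "
from h import *
for n in ('wrist','scene'): caps(n)"
```

```text
t: 2.25
position: [0.4478, -0.0015, 0.024]
tcp_rot: [[0.842, 0.54, -0.001], [0.54, -0.842, 0.0], [-0.0, -0.0, -1.0]]
contact_force: [-0.2, -0.8, 0.2]
width: 0.0239
t: 3.05
position: [0.5209, 0.0454, 0.0239]
tcp_rot: [[0.842, 0.54, -0.0], [0.54, -0.842, 0.0], [-0.0, -0.0, -1.0]]
contact_force: [-1.1, -0.0, 0.1]
width: 0.0244
wrist 4516 [315.2 255.8] [0.5415 0.0571]
wrist 71 [452.6 459.4] [ 0.4623 -0.1114]
scene 112 [266.7 209.9] [ 0.4539 -0.2214]
scene 49 [296.6 221.2] [ 0.4522 -0.1271]
scene 164 [339.4 266.4] [0.5417 0.059 ]
```

The cap is cradled at (0.541, 0.058) on the planned line with almost no force. I'll finish this push.

```bash
python3 -m handwheel '[{"ax":0,"ay":0,"az":0,"tx":0.010,"ty":0,"tz":0,"hand":0.024},{"ax":0,"ay":0,"az":0,"tx":0.022,"ty":0,"tz":0,"hand":0.024},{"ax":0,"ay":0,"az":0,"tx":0.035,"ty":0,"tz":0,"hand":0.024},{"ax":0,"ay":0,"az":0,"tx":0.048,"ty":0,"tz":0,"hand":0.024},{"ax":0,"ay":0,"az":0,"tx":0.061,"ty":0,"tz":0,"hand":0.024},{"ax":0,"ay":0,"az":0,"tx":0.074,"ty":0,"tz":0,"hand":0.024},{"ax":0,"ay":0,"az":0,"tx":0.085,"ty":0,"tz":0,"hand":0.024},{"ax":0,"ay":0,"az":0,"tx":0.094,"ty":0,"tz":0,"hand":0.024}]'
python3 -m handwheel '[{"ax":0,"ay":0,"az":0,"tx":0.010,"ty":0,"tz":0,"hand":0.024},{"ax":0,"ay":0,"az":0,"tx":0.020,"ty":0,"tz":0,"hand":0.024},{"ax":0,"ay":0,"az":0,"tx":0.030,"ty":0,"tz":0,"hand":0.024},{"ax":0,"ay":0,"az":0,"tx":0.039,"ty":0,"tz":0,"hand":0.024},{"ax":0,"ay":0,"az":0,"tx":0.046,"ty":0,"tz":0,"hand":0.024},{"ax":0,"ay":0,"az":0,"tx":0.050,"ty":0,"tz":0,"hand":0.024},{"ax":0,"ay":0,"az":0,"tx":0.030,"ty":0,"tz":0,"hand":0.024},{"ax":0,"ay":0,"az":0,"tx":0.010,"ty":0,"tz":0,"hand":0.024}]'
python3 -m handwheel '[{"ax":0,"ay":0,"az":0,"tx":-0.02,"ty":0,"tz":-0.02,"hand":0.024},{"ax":0,"ay":0,"az":0,"tx":-0.03,"ty":0,"tz":-0.05,"hand":0.024},{"ax":0,"ay":0,"az":0,"tx":-0.03,"ty":0,"tz":-0.08,"hand":0.024}]'
python3 -c "
from h import *
for n in ('wrist','scene'): caps(n)"
```

```text
t: 3.95
position: [0.6008, 0.0967, 0.0239]
tcp_rot: [[0.842, 0.54, 0.0], [0.54, -0.842, 0.0], [0.0, -0.0, -1.0]]
contact_force: [0.7, -0.0, 0.0]
width: 0.0241
t: 4.75
position: [0.6088, 0.1022, 0.0237]
tcp_rot: [[0.841, 0.541, 0.0], [0.541, -0.841, 0.0], [0.0, -0.0, -1.0]]
contact_force: [0.5, -0.7, -0.6]
width: 0.024
t: 5.05
position: [0.5823, 0.0851, 0.1043]
tcp_rot: [[0.842, 0.54, -0.002], [0.54, -0.842, 0.0], [-0.002, -0.001, -1.0]]
contact_force: [0.8, 0.5, 0.2]
width: 0.0241
wrist 2372 [315.9 108.4] [0.665  0.1362]
wrist 72 [482.7 477.6] [ 0.4492 -0.2356]
scene 111 [266.7 209.8] [ 0.4538 -0.2216]
scene 32 [296.2 222.6] [ 0.4577 -0.1244]
scene 225 [338.9 311.3] [0.6645 0.1378]
```

Cap 1 is in the tray at (0.665, 0.137). Next is the middle cap on a 41° heading.

```bash
python3 -m handwheel '[{"ax":0,"ay":0,"az":-2,"tx":-0.045,"ty":0.018,"tz":0,"hand":0.024},{"ax":0,"ay":0,"az":-4,"tx":-0.09,"ty":0.036,"tz":0,"hand":0.024},{"ax":0,"ay":0,"az":-6,"tx":-0.135,"ty":0.054,"tz":0,"hand":0.024},{"ax":0,"ay":0,"az":-8.4,"tx":-0.18,"ty":0.071,"tz":0,"hand":0.024},{"ax":0,"ay":0,"az":-8.4,"tx":-0.225,"ty":0.089,"tz":0,"hand":0.024},{"ax":0,"ay":0,"az":-8.4,"tx":-0.26,"ty":0.103,"tz":0,"hand":0.024},{"ax":0,"ay":0,"az":-8.4,"tx":-0.27,"ty":0.107,"tz":0,"hand":0.024},{"ax":0,"ay":0,"az":-8.4,"tx":-0.27,"ty":0.107,"tz":0,"hand":0.024}]'
python3 -c "
from h import *
d=caps('wrist')
s=sensors.state();R=s['tcp_rot'];p=s['position']
print(p,R.round(3))
for c in ((.448,-.121),):pass
" | tee /tmp/o; python3 - <<'E'
import re,numpy as np
from cell import sensors
s=sensors.state()
for l in open('/tmp/o'):
    if l.startswith('wrist'):
        x,y=map(float,re.findall(r'\[([^\]]*)\]',l)[1].split())
        print(s['tcp_rot'].T@(np.array([x,y,.009])-s['position']))
E
```

```text
t: 5.95
position: [0.4152, -0.1511, 0.1061]
tcp_rot: [[0.755, 0.655, 0.006], [0.655, -0.755, 0.001], [0.005, 0.003, -1.0]]
contact_force: [0.2, -0.1, -0.3]
width: 0.0239
wrist 2124 [312.2 186.5] [ 0.4488 -0.1214]
wrist 1686 [420.9 272.1] [ 0.4542 -0.2238]
[ 0.41587364 -0.15030915  0.10615296] [[ 0.755  0.656  0.006]
 [ 0.656 -0.755  0.   ]
 [ 0.005  0.004 -1.   ]]
[ 0.04335325 -0.0005459   0.09735902]
[-0.01977332  0.08026224  0.09734219]
```

```bash
python3 -m handwheel '[{"ax":0,"ay":0,"az":0,"tx":0,"ty":0,"tz":0.03,"hand":0.024},{"ax":0,"ay":0,"az":0,"tx":0,"ty":0,"tz":0.06,"hand":0.024},{"ax":0,"ay":0,"az":0,"tx":0,"ty":0,"tz":0.082,"hand":0.024},{"ax":0,"ay":0,"az":0,"tx":0.006,"ty":0,"tz":0.082,"hand":0.024},{"ax":0,"ay":0,"az":0,"tx":0.013,"ty":0,"tz":0.082,"hand":0.024},{"ax":0,"ay":0,"az":0,"tx":0.020,"ty":0,"tz":0.082,"hand":0.024},{"ax":0,"ay":0,"az":0,"tx":0.028,"ty":0,"tz":0.082,"hand":0.024},{"ax":0,"ay":0,"az":0,"tx":0.037,"ty":0,"tz":0.082,"hand":0.024}]'
python3 -m handwheel '[{"ax":0,"ay":0,"az":0,"tx":0.010,"ty":0,"tz":0,"hand":0.024},{"ax":0,"ay":0,"az":0,"tx":0.021,"ty":0,"tz":0,"hand":0.024},{"ax":0,"ay":0,"az":0,"tx":0.033,"ty":0,"tz":0,"hand":0.024},{"ax":0,"ay":0,"az":0,"tx":0.045,"ty":0,"tz":0,"hand":0.024},{"ax":0,"ay":0,"az":0,"tx":0.057,"ty":0,"tz":0,"hand":0.024},{"ax":0,"ay":0,"az":0,"tx":0.069,"ty":0,"tz":0,"hand":0.024},{"ax":0,"ay":0,"az":0,"tx":0.081,"ty":0,"tz":0,"hand":0.024},{"ax":0,"ay":0,"az":0,"tx":0.091,"ty":0,"tz":0,"hand":0.024}]'
python3 -c "
from h import *
for n in ('wrist','scene'): caps(n)"
```

```text
t: 6.8
position: [0.4452, -0.1255, 0.0252]
tcp_rot: [[0.754, 0.656, 0.007], [0.656, -0.754, -0.0], [0.005, 0.005, -1.0]]
contact_force: [-0.1, -0.0, 0.0]
width: 0.0242
t: 7.6
position: [0.5147, -0.065, 0.0256]
tcp_rot: [[0.754, 0.657, 0.007], [0.657, -0.754, -0.0], [0.005, 0.005, -1.0]]
contact_force: [-0.8, -0.3, -0.3]
width: 0.024
wrist 4438 [315.3 254.3] [ 0.5334 -0.0506]
scene 145 [302.9 248.4] [ 0.5337 -0.0486]
scene 226 [338.9 311.3] [0.6644 0.1377]
```

```bash
python3 -m handwheel '[{"ax":0,"ay":0,"az":0,"tx":0.010,"ty":0,"tz":0,"hand":0.024},{"ax":0,"ay":0,"az":0,"tx":0.022,"ty":0,"tz":0,"hand":0.024},{"ax":0,"ay":0,"az":0,"tx":0.035,"ty":0,"tz":0,"hand":0.024},{"ax":0,"ay":0,"az":0,"tx":0.048,"ty":0,"tz":0,"hand":0.024},{"ax":0,"ay":0,"az":0,"tx":0.061,"ty":0,"tz":0,"hand":0.024},{"ax":0,"ay":0,"az":0,"tx":0.074,"ty":0,"tz":0,"hand":0.024},{"ax":0,"ay":0,"az":0,"tx":0.085,"ty":0,"tz":0,"hand":0.024},{"ax":0,"ay":0,"az":0,"tx":0.094,"ty":0,"tz":0,"hand":0.024}]'
python3 -m handwheel '[{"ax":0,"ay":0,"az":0,"tx":0.010,"ty":0,"tz":0,"hand":0.024},{"ax":0,"ay":0,"az":0,"tx":0.021,"ty":0,"tz":0,"hand":0.024},{"ax":0,"ay":0,"az":0,"tx":0.033,"ty":0,"tz":0,"hand":0.024},{"ax":0,"ay":0,"az":0,"tx":0.045,"ty":0,"tz":0,"hand":0.024},{"ax":0,"ay":0,"az":0,"tx":0.053,"ty":0,"tz":0,"hand":0.024},{"ax":0,"ay":0,"az":0,"tx":0.058,"ty":0,"tz":0,"hand":0.024},{"ax":0,"ay":0,"az":0,"tx":0.035,"ty":0,"tz":0,"hand":0.024},{"ax":0,"ay":0,"az":0,"tx":0.010,"ty":0,"tz":0,"hand":0.024}]'
python3 -m handwheel '[{"ax":0,"ay":0,"az":0,"tx":-0.02,"ty":0,"tz":-0.02,"hand":0.024},{"ax":0,"ay":0,"az":0,"tx":-0.03,"ty":0,"tz":-0.05,"hand":0.024},{"ax":0,"ay":0,"az":0,"tx":-0.03,"ty":0,"tz":-0.08,"hand":0.024}]'
python3 -c "
from h import *
for n in ('wrist','scene'): d=caps(n)
print('beaker',world(d,(188,222),0,0),'juice',world(d,(200,187),0,0))"
```

```text
t: 8.5
position: [0.5864, -0.0024, 0.0261]
tcp_rot: [[0.753, 0.658, 0.008], [0.658, -0.753, -0.0], [0.006, 0.005, -1.0]]
contact_force: [-0.6, 0.1, 1.3]
width: 0.0239
t: 9.3
position: [0.5937, 0.0043, 0.026]
tcp_rot: [[0.753, 0.658, 0.008], [0.658, -0.753, -0.0], [0.006, 0.006, -1.0]]
contact_force: [-0.4, -0.3, -0.3]
width: 0.0241
t: 9.6
position: [0.5692, -0.0162, 0.1064]
tcp_rot: [[0.753, 0.657, 0.006], [0.658, -0.753, -0.0], [0.005, 0.004, -1.0]]
contact_force: [0.5, 0.5, 0.0]
width: 0.0241
wrist 1464 [235.8  13.7] [0.6607 0.1327]
wrist 2320 [316.3  96.8] [0.6504 0.0513]
scene 92 [266.7 210.4] [ 0.4558 -0.2201]
scene 207 [309.4 291.9] [0.6495 0.0525]
scene 227 [338.9 311.3] [0.6644 0.1377]
beaker [ 0.59753079 -0.36269244] juice [ 0.4576238  -0.45500217]
```

Cap 2 is in at (0.650, 0.052). The right-hand cap is next: first up to about (0.55, 0.005) on a 67° heading, then straight in along +x, clear of the tray's wall.

```bash
python3 -m handwheel '[{"ax":0,"ay":0,"az":-5,"tx":-0.045,"ty":0.017,"tz":0,"hand":0.024},{"ax":0,"ay":0,"az":-10,"tx":-0.09,"ty":0.034,"tz":0,"hand":0.024},{"ax":0,"ay":0,"az":-15,"tx":-0.135,"ty":0.051,"tz":0,"hand":0.024},{"ax":0,"ay":0,"az":-20,"tx":-0.18,"ty":0.068,"tz":0,"hand":0.024},{"ax":0,"ay":0,"az":-25.7,"tx":-0.22,"ty":0.083,"tz":0,"hand":0.024},{"ax":0,"ay":0,"az":-25.7,"tx":-0.255,"ty":0.096,"tz":0,"hand":0.024},{"ax":0,"ay":0,"az":-25.7,"tx":-0.265,"ty":0.0995,"tz":0,"hand":0.024},{"ax":0,"ay":0,"az":-25.7,"tx":-0.265,"ty":0.0995,"tz":0,"hand":0.024}]'
python3 - <<'E' | tee /tmp/o
from h import *
caps('wrist',save='pics/w3.png')
E
python3 - <<'E'
import re,numpy as np
from cell import sensors
s=sensors.state()
for l in open('/tmp/o'):
    x,y=map(float,re.findall(r'\[([^\]]*)\]',l)[1].split())
    print(s['tcp_rot'].T@(np.array([x,y,.009])-s['position']))
E
```

```text
t: 10.5
position: [0.4372, -0.266, 0.1074]
tcp_rot: [[0.396, 0.918, 0.013], [0.918, -0.396, -0.001], [0.005, 0.012, -1.0]]
contact_force: [-0.4, 0.8, 0.6]
width: 0.0242
wrist 2103 [309.4 183.4] [ 0.4541 -0.2232]
[ 0.04444329 -0.00267069  0.0986492 ]
```

View pics/w3.png

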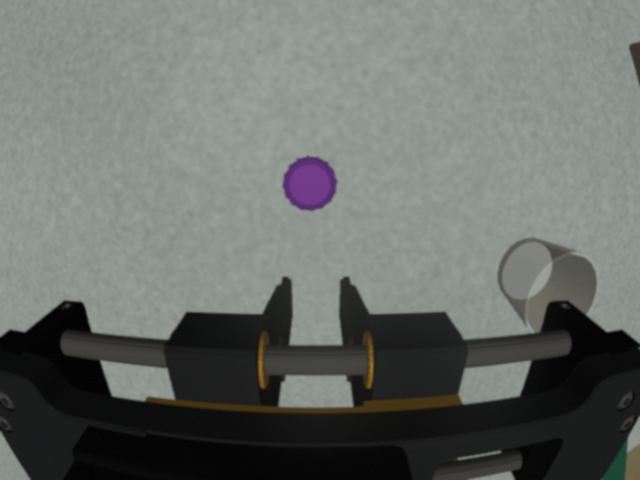

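The cap at (309,183) is 3 mm left of the finger midline (316), and the beaker at (548,280) is clear. I'll correct that offset and the small tilt, then push.

```bash
python3 -m handwheel '[{"ax":0.7,"ay":0,"az":0,"tx":0,"ty":-0.0025,"tz":0.03,"hand":0.024},{"ax":0.7,"ay":0,"az":0,"tx":0,"ty":-0.0025,"tz":0.06,"hand":0.024},{"ax":0.7,"ay":0,"az":0,"tx":0,"ty":-0.0025,"tz":0.083,"hand":0.024},{"ax":0.7,"ay":0,"az":0,"tx":0.006,"ty":-0.0025,"tz":0.083,"hand":0.024},{"ax":0.7,"ay":0,"az":0,"tx":0.013,"ty":-0.0025,"tz":0.083,"hand":0.024},{"ax":0.7,"ay":0,"az":0,"tx":0.020,"ty":-0.0025,"tz":0.083,"hand":0.024},{"ax":0.7,"ay":0,"az":0,"tx":0.028,"ty":-0.0025,"tz":0.083,"hand":0.024},{"ax":0.7,"ay":0,"az":0,"tx":0.037,"ty":-0.0025,"tz":0.083,"hand":0.024}]'
python3 -m handwheel '[{"ax":0,"ay":0,"az":0,"tx":0.010,"ty":0,"tz":0,"hand":0.024},{"ax":0,"ay":0,"az":0,"tx":0.021,"ty":0,"tz":0,"hand":0.024},{"ax":0,"ay":0,"az":0,"tx":0.033,"ty":0,"tz":0,"hand":0.024},{"ax":0,"ay":0,"az":0,"tx":0.045,"ty":0,"tz":0,"hand":0.024},{"ax":0,"ay":0,"az":0,"tx":0.057,"ty":0,"tz":0,"hand":0.024},{"ax":0,"ay":0,"az":0,"tx":0.069,"ty":0,"tz":0,"hand":0.024},{"ax":0,"ay":0,"az":0,"tx":0.081,"ty":0,"tz":0,"hand":0.024},{"ax":0,"ay":0,"az":0,"tx":0.091,"ty":0,"tz":0,"hand":0.024}]'
python3 -c "
from h import *
for n in ('wrist','scene'): caps(n)"
```

```text
t: 11.35
position: [0.4518, -0.2294, 0.0255]
tcp_rot: [[0.394, 0.919, 0.003], [0.919, -0.394, 0.003], [0.004, 0.002, -1.0]]
contact_force: [-0.6, -0.6, 0.1]
width: 0.0238
t: 12.15
position: [0.4881, -0.1448, 0.0259]
tcp_rot: [[0.394, 0.919, 0.003], [0.919, -0.394, 0.003], [0.004, 0.002, -1.0]]
contact_force: [0.1, -0.1, -1.0]
width: 0.0242
wrist 4410 [315.4 254.1] [ 0.4984 -0.1243]
scene 134 [287.1 230.7] [ 0.4977 -0.1226]
scene 207 [309.4 291.9] [0.6495 0.0525]
scene 227 [338.9 311.3] [0.6644 0.1377]
```

```bash
python3 -m handwheel '[{"ax":0,"ay":0,"az":0,"tx":0.010,"ty":0,"tz":0,"hand":0.024},{"ax":0,"ay":0,"az":0,"tx":0.022,"ty":0,"tz":0,"hand":0.024},{"ax":0,"ay":0,"az":0,"tx":0.035,"ty":0,"tz":0,"hand":0.024},{"ax":0,"ay":0,"az":0,"tx":0.048,"ty":0,"tz":0,"hand":0.024},{"ax":0,"ay":0,"az":0,"tx":0.061,"ty":0,"tz":0,"hand":0.024},{"ax":0,"ay":0,"az":0,"tx":0.074,"ty":0,"tz":0,"hand":0.024},{"ax":0,"ay":0,"az":0,"tx":0.085,"ty":0,"tz":0,"hand":0.024},{"ax":0,"ay":0,"az":0,"tx":0.094,"ty":0,"tz":0,"hand":0.024}]'
python3 -m handwheel '[{"ax":0,"ay":0,"az":0,"tx":0.010,"ty":0,"tz":0,"hand":0.024},{"ax":0,"ay":0,"az":0,"tx":0.021,"ty":0,"tz":0,"hand":0.024},{"ax":0,"ay":0,"az":0,"tx":0.031,"ty":0,"tz":0,"hand":0.024},{"ax":0,"ay":0,"az":0,"tx":0.038,"ty":0,"tz":0,"hand":0.024},{"ax":0,"ay":0,"az":0,"tx":0.043,"ty":0,"tz":0,"hand":0.024},{"ax":0,"ay":0,"az":0,"tx":0.046,"ty":0,"tz":0,"hand":0.024},{"ax":0,"ay":0,"az":0,"tx":0.025,"ty":0,"tz":0,"hand":0.024},{"ax":0,"ay":0,"az":0,"tx":0.00,"ty":0,"tz":0,"hand":0.024}]'
python3 -m handwheel '[{"ax":0,"ay":0,"az":0,"tx":-0.02,"ty":0,"tz":-0.02,"hand":0.024},{"ax":0,"ay":0,"az":0,"tx":-0.03,"ty":0,"tz":-0.05,"hand":0.024},{"ax":0,"ay":0,"az":0,"tx":-0.03,"ty":0,"tz":-0.08,"hand":0.024}]'
python3 -c "
from h import *
for n in ('wrist','scene'): d=caps(n)"
```

```text
t: 13.05
position: [0.5254, -0.0572, 0.0263]
tcp_rot: [[0.393, 0.92, 0.003], [0.92, -0.393, 0.003], [0.004, 0.002, -1.0]]
contact_force: [0.2, -0.1, -0.5]
width: 0.024
t: 13.85
position: [0.5254, -0.0571, 0.0263]
tcp_rot: [[0.391, 0.92, 0.004], [0.92, -0.391, 0.003], [0.004, 0.002, -1.0]]
contact_force: [-0.1, -0.3, 0.2]
width: 0.0239
t: 14.15
position: [0.5126, -0.0863, 0.1068]
tcp_rot: [[0.393, 0.92, 0.002], [0.92, -0.393, 0.004], [0.004, 0.001, -1.0]]
contact_force: [-0.2, -0.5, -0.4]
width: 0.0239
wrist 904 [419.3   9.1] [0.6472 0.0428]
wrist 2192 [315.9 101.1] [0.5544 0.0067]
scene 153 [317.7 261.2] [0.5538 0.0077]
scene 207 [309.4 291.9] [0.6495 0.0525]
scene 225 [338.9 311.3] [0.6644 0.1377]
```

```bash
python3 -m handwheel '[{"ax":0,"ay":0,"az":8.4,"tx":0.01,"ty":-0.005,"tz":0,"hand":0.024},{"ax":0,"ay":0,"az":16.8,"tx":0.02,"ty":-0.01,"tz":0,"hand":0.024},{"ax":0,"ay":0,"az":25.2,"tx":0.03,"ty":-0.015,"tz":0,"hand":0.024},{"ax":0,"ay":0,"az":33.6,"tx":0.042,"ty":-0.02,"tz":0,"hand":0.024},{"ax":0,"ay":0,"az":42,"tx":0.053,"ty":-0.026,"tz":0,"hand":0.024},{"ax":0,"ay":0,"az":50.4,"tx":0.064,"ty":-0.031,"tz":0,"hand":0.024},{"ax":0,"ay":0,"az":58.8,"tx":0.075,"ty":-0.036,"tz":0,"hand":0.024},{"ax":0,"ay":0,"az":66.9,"tx":0.084,"ty":-0.041,"tz":0,"hand":0.024}]'
python3 -m handwheel '[{"ax":0,"ay":0,"az":0,"tx":0,"ty":0,"tz":0,"hand":0.024}]'
python3 - <<'E' | tee /tmp/o
from h import *
caps('wrist',save='pics/w4.png')
E
python3 - <<'E'
import re,numpy as np
from cell import sensors
s=sensors.state();print(s['position'],s['tcp_rot'].round(3))
for l in open('/tmp/o'):
    x,y=map(float,re.findall(r'\[([^\]]*)\]',l)[1].split())
    print(s['tcp_rot'].T@(np.array([x,y,.009])-s['position']))
E
```

```text
t: 15.05
position: [0.5095, 0.008, 0.1089]
tcp_rot: [[1.0, -0.006, 0.008], [-0.006, -1.0, 0.002], [0.008, -0.002, -1.0]]
contact_force: [0.0, -0.5, -1.1]
width: 0.0244
t: 15.15
position: [0.5092, 0.0089, 0.1084]
tcp_rot: [[1.0, -0.007, 0.007], [-0.007, -1.0, 0.002], [0.007, -0.002, -1.0]]
contact_force: [0.3, 0.9, -0.5]
width: 0.0241
wrist 1811 [137.2  44.8] [0.6649 0.1363]
wrist 2217 [250.   50.4] [0.6503 0.0513]
wrist 2091 [317.4 187.6] [0.554  0.0064]
[0.50923684 0.00837867 0.10832915] [[ 1.    -0.003  0.007]
 [-0.003 -1.     0.002]
 [ 0.007 -0.002 -1.   ]]
[ 0.15459775 -0.12814085  0.10070065]
[ 0.14022223 -0.04310301  0.10043501]
[0.04404346 0.00204925 0.09964893]
```

View pics/w4.png

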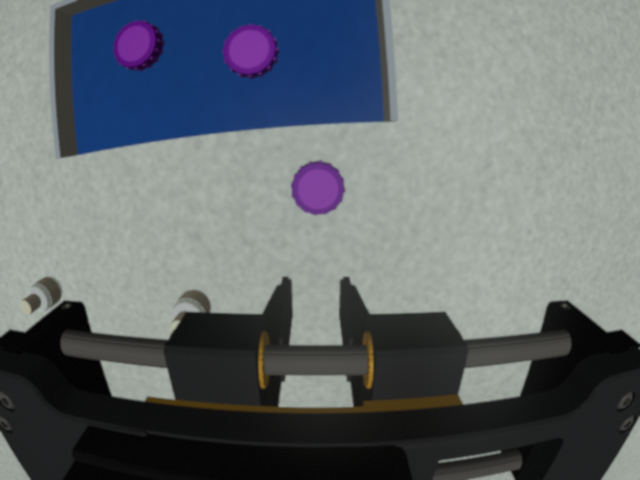

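Two caps are inside the tray at (137,45) and (250,50). The third at (317,188) lies dead ahead of the fingertips, and the tray's right wall ends at (390,120), well to the right. Now the final push.

```bash
python3 -m handwheel '[{"ax":0,"ay":0,"az":0,"tx":0,"ty":0.001,"tz":0.03,"hand":0.024},{"ax":0,"ay":0,"az":0,"tx":0,"ty":0.001,"tz":0.06,"hand":0.024},{"ax":0,"ay":0,"az":0,"tx":0,"ty":0.001,"tz":0.083,"hand":0.024},{"ax":0,"ay":0,"az":0,"tx":0.006,"ty":0.001,"tz":0.083,"hand":0.024},{"ax":0,"ay":0,"az":0,"tx":0.013,"ty":0.001,"tz":0.083,"hand":0.024},{"ax":0,"ay":0,"az":0,"tx":0.020,"ty":0.001,"tz":0.083,"hand":0.024},{"ax":0,"ay":0,"az":0,"tx":0.028,"ty":0.001,"tz":0.083,"hand":0.024},{"ax":0,"ay":0,"az":0,"tx":0.037,"ty":0.001,"tz":0.083,"hand":0.024}]'
python3 -m handwheel '[{"ax":0,"ay":0,"az":0,"tx":0.010,"ty":0,"tz":0,"hand":0.024},{"ax":0,"ay":0,"az":0,"tx":0.021,"ty":0,"tz":0,"hand":0.024},{"ax":0,"ay":0,"az":0,"tx":0.033,"ty":0,"tz":0,"hand":0.024},{"ax":0,"ay":0,"az":0,"tx":0.045,"ty":0,"tz":0,"hand":0.024},{"ax":0,"ay":0,"az":0,"tx":0.056,"ty":0,"tz":0,"hand":0.024},{"ax":0,"ay":0,"az":0,"tx":0.065,"ty":0,"tz":0,"hand":0.024},{"ax":0,"ay":0,"az":0,"tx":0.072,"ty":0,"tz":0,"hand":0.024},{"ax":0,"ay":0,"az":0,"tx":0.076,"ty":0,"tz":0,"hand":0.024}]'
python3 -m handwheel '[{"ax":0,"ay":0,"az":0,"tx":-0.02,"ty":0,"tz":0,"hand":0.024},{"ax":0,"ay":0,"az":0,"tx":-0.04,"ty":0,"tz":-0.01,"hand":0.024},{"ax":0,"ay":0,"az":0,"tx":-0.05,"ty":0,"tz":-0.05,"hand":0.024},{"ax":0,"ay":0,"az":0,"tx":-0.05,"ty":0,"tz":-0.09,"hand":0.024},{"ax":0,"ay":0,"az":0,"tx":-0.05,"ty":0,"tz":-0.13,"hand":0.024},{"ax":0,"ay":0,"az":0,"tx":-0.05,"ty":0,"tz":-0.15,"hand":0.024}]'
python3 - <<'E'
from h import *
caps('scene',save='pics/s2.png'); d=caps('wrist',save='pics/w5.png')
hsv=cv2.cvtColor(d["frame"],cv2.COLOR_BGR2HSV)
E
```

```text
t: 16.0
position: [0.548, 0.0074, 0.0265]
tcp_rot: [[1.0, -0.002, 0.009], [-0.002, -1.0, 0.002], [0.009, -0.002, -1.0]]
contact_force: [0.1, -0.7, -0.6]
width: 0.0239
t: 16.8
position: [0.6245, 0.0072, 0.0271]
tcp_rot: [[1.0, -0.002, 0.009], [-0.002, -1.0, 0.002], [0.009, -0.002, -1.0]]
contact_force: [-0.1, 0.0, -0.1]
width: 0.024
t: 17.4
position: [0.5738, 0.007, 0.1802]
tcp_rot: [[1.0, -0.002, 0.013], [-0.002, -1.0, 0.001], [0.013, -0.001, -1.0]]
contact_force: [-0.7, -0.8, -0.1]
width: 0.0243
scene 199 [292.7 284.1] [0.6491 0.0075]
scene 206 [309.4 291.9] [0.6496 0.0525]
scene 227 [338.9 311.3] [0.6644 0.1377]
wrist 1220 [172.8 131.4] [0.6649 0.1362]
wrist 1334 [263.8 143. ] [0.6502 0.0514]
wrist 1338 [315.1 142.5] [0.65   0.0064]
```

View pics/w5.png

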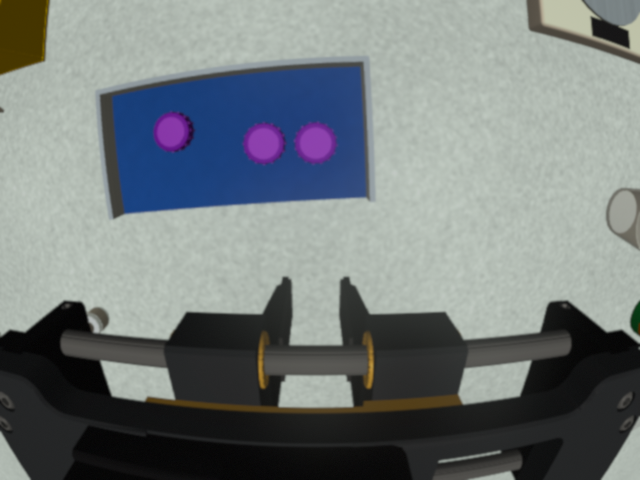

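View pics/s2.png

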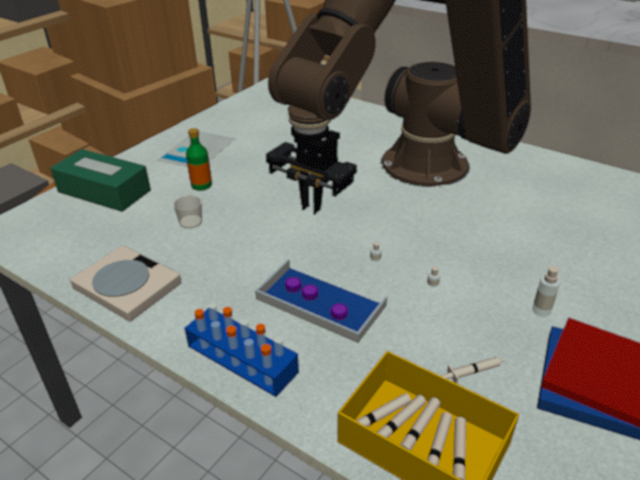

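All three caps lie well inside the blue floor, at wrist pixels (173,131), (264,143) and (315,142), with the mouth at row ~205. In the scene view the vials at (376,251) and (434,277) and everything else are unmoved, and the arm is clear. I'm handing in the job.

```bash
python3 -c "
from cell import workorder
print(workorder.close_job())"
```

```text
the job is handed in; nothing more can be done
None
```

All three purple caps are in the tray and the job is handed in. I pushed each one along the table, cradled between the two fingertips held 24 mm apart. The right-hand cap took two strokes and the other two one each. The work finished at about 17.5 s of the 67 s allowed.

- **Caps:** in the last pictures, the wrist and scene cameras agree to 2 mm. The cap centres are at (0.665, 0.137), (0.650, 0.052) and (0.649, 0.007), about 48 mm or more behind the mouth's edge and clear of the walls.
- **Forces:** measured contact forces at the end of each move stayed at about the sensor noise, 1.5 N at most.
- **Everything else:** by eye in the scene view, both vials, the beaker, the syringe and both bottles stand or lie where they were. The arm ended raised and touching nothing.
- **What failed or disagreed:** the first move command was refused over missing keys, so nothing moved. My wrist-view measurement of the tray width came out about 9 mm too large, which is well inside the margins left.

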